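# Slide the pepper mill and the vinegar bottle home into the condiment holder

### The job

The pepper mill and the vinegar bottle standing before the open side of the low wooden condiment holder have been left out. Put these two away in it by pushing them across the worktop with the fingers: one into each of its two bays (either way round), upright and right up against the back rail. Push low so that they slide without tipping; never pick them up, and leave the honey jar, the tin and the tumbler where they stand.

Things in the scene. Friction and masses are not known exactly. Their poses are not given: they have to be found in the camera images.
- pepper_mill: Turned wooden pepper mill with a round head and small metal knob, standing loose before the open side of the holder (any at the back under the cabinet do not matter), 170 mm tall, 58 mm in diameter at the foot, waisted above, about 0.19 kg (may vary by a third). Origin: centre of its underside; z up its axis. Pushed within about 25 mm of the worktop it slides; pushed high it falls over.
- vinegar_bottle: Clear round vinegar bottle with a slim neck and gold cap, standing loose before the open side of the holder (any at the back under the cabinet do not matter), 230 mm tall, 63 mm in diameter, about 0.37 kg (may vary by a third). Origin: centre of its underside; z up its axis. Pushed within about 25 mm of the worktop it slides; pushed high it falls over. It may be the nearer or the farther one.
- holder: Wooden holder, fixed, no floor: back rail 190 mm long, 40 high; three walls 10 thick, 30 high run forward from it and form two 80 mm wide bays, open in front. Origin: on the worktop, on the divider's line; x points into the bays, y left facing it. Rail's inner face x = +35 mm; walls end at x = -20, middles y = -90, 0, +90. Home: mill axis at x = +6 mm, bottle +4. Its yaw is 1.47 to 1.67 rad: the bays open to the robot's right.
- bay_left (a point): Point on the worktop in the left bay (the one nearer the robot), at x = 0, y = +45 mm of the holder, 35 mm in front of the back rail, midway between the walls; axes as the holder's.
- bay_right (a point): Point on the worktop in the right bay (the one farther away), at x = 0, y = -45 mm of the holder; axes as the holder's.
- honey_jar: Honey jar with a red lid, about 60 mm in diameter, 86 mm tall, loose; stays where it is. Origin: centre of its underside; z up its axis. 
- food_tin: Food tin, 75 mm in diameter, 110 mm tall, loose; stays where it is. Origin: centre of its underside; z up its axis. 
- tumbler: Clear drinking glass, 81 mm in diameter, 91 mm tall, loose; stays where it is. Origin: centre of its underside; z up its axis. 
There are look-alikes about, which are no part of the job. Leave any turquoise look-alike of the holder alone.

How it is judged:
By the outcome, as a careful person would: the job done as asked, in the order asked, and still so for the second after the job is handed in, with the robot touching nothing.
It also fails if it takes over 64 s, if anything falls off the work surface, if the arm or the gripper's body presses on something with over 40 N, if the wrist force passes 120 N, or if a joint passes its speed limit or range.

### The arm

A 6-joint arm with a two-finger parallel gripper is mounted at the origin on a cart in front of the work surface, level with it; the furniture and walls round the work are solid. World frame = base frame: x ahead of the robot, y to its left, z up, the work surface at z = 0. Lengths are in mm, angles in rad, forces in N, time in s.
With the tool pointing down it reaches from about 275 to 1000 mm from the base axis. Payload 8.4 kg.
Tool frame: the origin (TCP) lies between the finger pads; the fingertips stand r.finger_overhang ahead of it and the grasp point (between the pads) is the TCP (r.finger_overhang is the distance from the TCP to the fingertips, in mm); z points along the fingers, y is the line along which they close (so a half turn about z gives the same grasp; the last joint's range is limited). The gripper opens to 85 mm and grips with 20 to 120 N. Pads are 22 mm wide; open, the fingers measure 114 mm over their backs; the gripper's body (76 mm by 85 mm) begins 54 mm behind the grasp point. The pads swing forward as they close: fully open they stand 13 mm farther back than shut.
Start: joints at [1.173, 0.353, 1.633, -0, 1.155, -0.002], TCP at [240.965, 576.683, 250.281] pointing down, gripper open.
Joint ranges: [-2.63, 2.63], [-0.92, 2.1], [0.06, 2.66], [-1.3, 4.44], [0, 2.69], [-3.02, 3.02]. Speed limits (rad/s): [2.22, 2.22, 2.79, 3.14, 3.14, 3.14].

### API

Orientations are given as [roll, pitch, yaw] about the fixed x, y, z axes, in that order (R = Rz(yaw) Ry(pitch) Rx(roll)).
In Python, from rig import r, cams, sign_off gives the robot as it stands.
- The arm moves only by the shell command python3 -m crank 'ROWS' [FORCE]. ROWS is JSON, a list of rows, each a list of 7 numbers: the shift along the tool's x, y, z in m, then the turn, a rotation vector about the tool's x, y, z in rad, then the closure, from 0 (fully open) to 1 (shut). In form: [[dx, dy, dz, ax, ay, az, gripper], ...]. A call has 1 to 5 rows; each row is the pose to reach, as a shift and turn from the pose commanded when the call began, along the tool's axes at that moment; what a row does not reach only later rows make up. A row lasts 1/10 s, in which the tool goes at most 50 mm and 8.59 degrees, less where a joint would pass 70% of its speed; a pose out of reach is approached as far as the arm can. A call with a gripper value outside its range is refused whole. The fingers move at their own pace and stop on an object; FORCE is the grip in N (left out, the last holds). Time passes only in rows, so rows that repeat a pose let the fingers close. It gives the time, the measured TCP pose, the force, the opening and the grip force at its end, in the units of the state.
- r.sense(): the state, without advancing time (a new reading comes with each control period).
- cams.grab_frame(name): name is "scene" or "top" or "wrist"; returns a dict with "image" (384x512x3 uint8, red, green, blue), "fx", "fy", "cx", "cy" (pixels), "position" and "orientation" of the camera in the world. Camera axes: x right, y down, z forward; pixel columns grow to the right and rows downward; lengths in mm; the calibration is good to about 2 mm. A picture is of the moment at which its call begins. There is no depth.
- sign_off(): hands the job in; it is judged then, once.
The state is a dict: "clock": time; "qpos": joint angles; "qvel": joint speeds; "joint_efforts": joint torques, N m; "eef_pos": TCP position; "tcp_rot": TCP orientation; "contact_force": force on the tool from outside, world axes, zero at the start; "wrist_torque": the same for the moment, N m; "opening": opening from 0.0 (shut) to 1.0 (fully open); "grasp_force": force on a finger pad.
Only numpy, scipy, OpenCV 4.12 (cv2) and the standard library are available. Lean on these libraries where they do the work, as an engineer would, in place of code of your own. Each camera call takes 0.05 s, during which the arm holds its last target. There are 200 camera calls.

## Working session

There is one attempt and no reset: what is moved stays moved. The work goes in short steps, Python scripts to look and compute and a shell command to move; the robot and the scene stay as the last step left them, time stands still between calls to the robot, and variables do not carry over. Pictures are saved under pics/ and viewed, at most 10 in all, crops included, and the job is handed in when it is done.

```bash
mkdir -p pics; ls; python3 - <<'E'
from rig import r,cams
import cv2,numpy as np
s=r.sense();print(s['clock'],s['eef_pos'],s['tcp_rot'],r.finger_overhang,s['opening'])
for n in("scene","top"):
    f=cams.grab_frame(n);im=f['image'];cv2.imwrite(f'pics/{n}0.png',im[:,:,::-1])
    print(n,f['fx'],f['fy'],f['cx'],f['cy'],f['position'],f['orientation'])
a=cv2.imread('pics/scene0.png');b=cv2.imread('pics/top0.png')
cv2.imwrite('pics/s0b.png',cv2.resize(a,(800,600),interpolation=cv2.INTER_CUBIC));cv2.imwrite('pics/t0b.png',cv2.resize(b,(800,600),interpolation=cv2.INTER_CUBIC))
E
```

```text
pics
0.0 [240.80245491 576.27682934 249.55614162] [-3.14021960e+00  2.22175201e-05  2.74578988e+00] 19.0 0.9998274863066038
scene 484.3621570122498 484.3621570122498 259.33494418688844 191.85774243846333 [-552.83156998 -968.03989266  900.02685267] [-2.09330204 -0.01718599 -0.82945447]
top 360.27611107815426 360.27611107815426 252.73627959132702 192.8526903825649 [469.26232083  13.01982289 999.95357337] [-3.00518074  0.01736883 -1.56028237]
```

View pics/s0b.png

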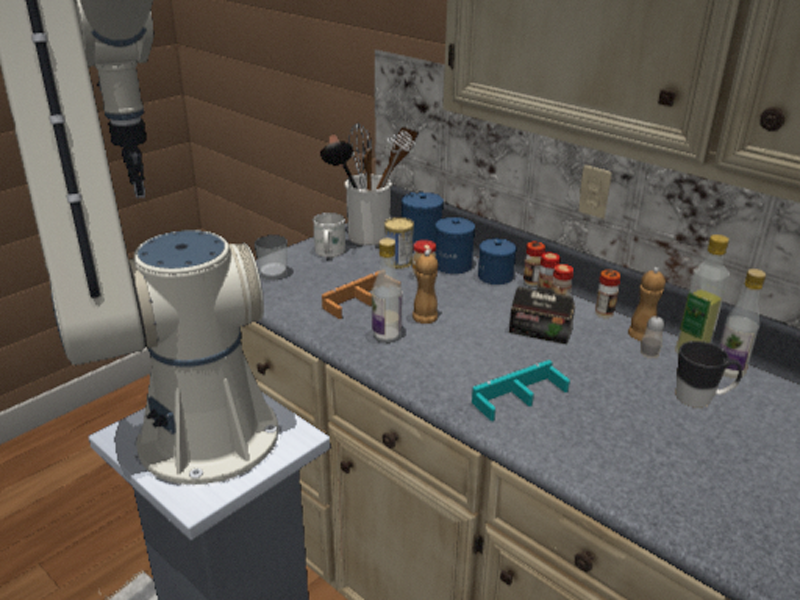

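View pics/t0b.png

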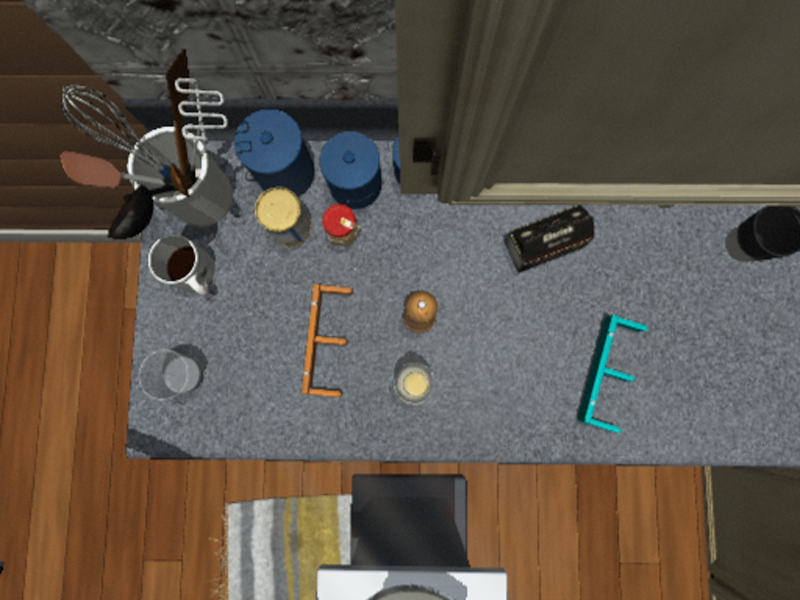

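The scene view shows the wooden holder at (355,293), with the bottle at (387,305) and the mill at (425,285) in front of it. In the top view these are at (320,340), (414,383) and (421,310).

Candidates in the scene view:
- **Mills:** (425,285) and (647,305). I take the first; the second stands at the back under the cabinet.
- **Bottles:** (387,305), (740,320) and (705,300). I take the first, because it stands before the open side.
- **Holders:** orange/wood at (355,293) and turquoise at (520,385). I take the wooden one.

Next I'll measure and confirm these in a crop.

```bash
cat > h.py <<'E'
import numpy as np,cv2
from scipy.spatial.transform import Rotation as R
def ray(f,u,v):
    d=np.array([(u-f['cx'])/f['fx'],(v-f['cy'])/f['fy'],1.]);return np.array(f['position']),R.from_euler('xyz',f['orientation']).as_matrix()@d
def onz(f,u,v,z):
    p,d=ray(f,u,v);return p+d*(z-p[2])/d[2]
def proj(f,P):
    q=R.from_euler('xyz',f['orientation']).as_matrix().T@(np.array(P,float)-f['position']);return np.array([f['cx']+f['fx']*q[0]/q[2],f['cy']+f['fy']*q[1]/q[2]])
E
python3 - <<'E'
from h import *
from rig import cams
f=cams.grab_frame('top');g=cams.grab_frame('scene')
k=.64
im=f['image'];hsv=cv2.cvtColor(im,cv2.COLOR_RGB2HSV)
m=cv2.inRange(hsv,(5,130,80),(18,255,255));m[:, :190]=m[:, :190];
n,l,st,c=cv2.connectedComponentsWithStats(m)
for i in range(1,n):
    if st[i,4]>60: print('top comp',st[i],c[i].round(1))
i=[i for i in range(1,n) if 190<st[i,0]+2<200 and st[i,4]>150]
for j in i:
    ys,xs=np.where(l==j)
    P=np.array([onz(f,x,y,38)[:2] for x,y in zip(xs,ys)])
    rc=cv2.minAreaRect(P.astype(np.float32));print('rect z38',rc,cv2.boxPoints(rc).round(0).tolist())
print('cap',onz(f,416*k,383.5*k,230),'knob',onz(f,421.5*k,305*k,170))
# scene: bottle cap top, mill foot
print('cap sc',onz(g,387*k,241*k,228),'mill foot sc',onz(g,425*k,318*k,0),'bottle foot sc',onz(g,387*k,338*k,0),'knob',onz(g,425*k,246*k,170))
for nme,P in dict(corner=(0,0,0)).items(): pass
print('jar',onz(f,339*k,220*k,86),'tin',onz(f,278*k,209*k,110),'tumbler',onz(f,165*k,374*k,91))
a=cv2.resize(im[170:270,180:300,::-1],None,fx=5,fy=5,interpolation=cv2.INTER_CUBIC)
cv2.imwrite('pics/crop1.png',a)
E
```

```text
top comp [ 38  97  16  21 155] [ 44.6 106.3]
top comp [    0   155   454   229 39504] [167.  302.2]
top comp [200 182  25  12 129] [209.6 185.8]
top comp [260 187  20  25 306] [269.8 197.6]
top comp [193 195  29  59 410] [202.4 226.9]
rect z38 ((516.991455078125, 149.71841430664062), (67.07591247558594, 151.91343688964844), 86.07844543457031) [[439.0, 121.0], [590.0, 111.0], [595.0, 178.0], [444.0, 188.0]]
cap [462.85878481  -2.22155255 230.        ] knob [577.86572475 -10.95133374 170.        ]
cap sc [468.19583657   1.85102337 228.        ] mill foot sc [580.4100422  -12.91214531   0.        ] bottle foot sc [458.98350549  -8.57518168   0.        ] knob [596.66304091   8.13397344 170.        ]
jar [731.31472935 125.31398565  86.        ] tin [742.44250389 222.97453758 110.        ] tumbler [472.55187348 399.7580263   91.        ]
```

View pics/crop1.png

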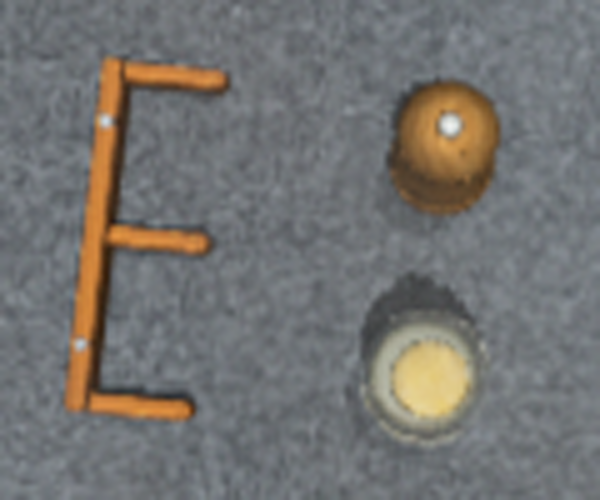

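The crop confirms the targets. It shows the wooden E-shaped holder, with rail ends at (114,60) and (78,408) and wall tips at (226,80), (208,243) and (193,408). The mill's knob is at (450,124) and the gold-capped bottle at (432,377), both in front of the open side.

```bash
python3 - <<'E'
from h import *
from rig import cams
f=cams.grab_frame('top');w=lambda a,b,z:onz(f,180-.4+a/5,170-.4+b/5,z)[:2]
A,B=w(114.5,59,40),w(77.5,409,40);print('rail',A,B,np.linalg.norm(A-B))
tips=[w(228,80,30),w(210,243,30),w(194,408,30)];print('tips',np.round(tips,1))
left=(B-A)/np.linalg.norm(A-B)  # far->near = +y of holder
y=-0+(B-A)/np.linalg.norm(B-A); x=np.array([y[1],-y[0]]);print('yaw rail',np.arctan2(x[1],x[0]))
t=tips[2]-tips[0];x2=np.array([t[1],-t[0]])/np.linalg.norm(t);print('yaw tips',np.arctan2(x2[1],x2[0]),np.linalg.norm(t))
mid=(A+B)/2; 
yaw=np.arctan2((x+x2)[1],(x+x2)[0]);X=np.array([np.cos(yaw),np.sin(yaw)]);Y=np.array([-X[1],X[0]])
o1=mid-X*40;o2=np.mean(tips,0)+X*20;print('origin',o1,o2)
o=(o1+o2)/2
print('yaw',yaw,'o',o)
for n,p in dict(mill=w(450,124,170),bottle=w(432,377,230)).items(): print(n,p,'in holder',(p-o)@X,(p-o)@Y)
for n,d in dict(L=45,R=-45).items(): print(n,o+Y*d,'home6',o+X*6+Y*d)
g=cams.grab_frame('scene');im=g['image']
cv2.imwrite('pics/crop2.png',cv2.resize(im[140:225,190:300,::-1],None,fx=7,fy=7,interpolation=cv2.INTER_CUBIC))
E
```

```text
rail [631.06744819 167.4810954 ] [443.71765453 181.52780275] 187.87563751833687
tips [[621.6 106.6]
 [532.6 114.5]
 [444.7 121.1]]
yaw rail 1.4959605082878156
yaw tips 1.4893910233612677 177.53442671912967
origin [534.27090632 134.62644346] [534.50959629 134.00662162]
yaw 1.4926757658245418 o [534.39025131 134.31653254]
mill [579.73627322 -10.572355  ] in holder -140.9081421829733 -56.515014830235515
bottle [463.77386839  -1.70945476] in holder -141.12210918177624 59.785391670626545
L [489.52749499 137.8283832 ] home6 [489.99574174 143.81008405]
R [579.25300763 130.80468187] home6 [579.72125439 136.78638272]
```

View pics/crop2.png

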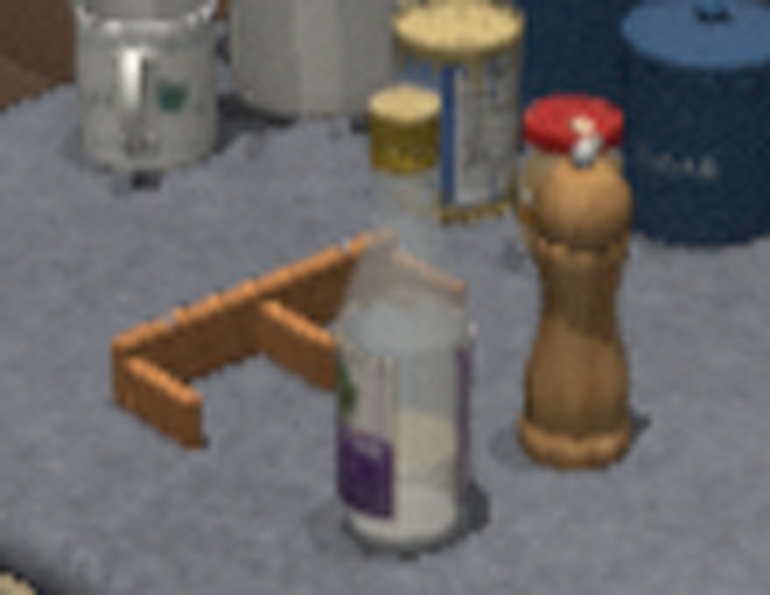

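The scene crop shows the same bottle, with its foot at (407,525), and the mill, with its foot at (575,445). Both feet agree with the top-view axes to within about 5 mm.

I'll push with the tool tilted 45° and the fingers partly closed, so the object sits between the two tips. The bottle goes first because it's the nearer one; otherwise the forearm would sweep over it.

```bash
cat >> h.py <<'E'
def pose(tip,yaw,tilt,oh=19):
    d=np.array([np.cos(yaw),np.sin(yaw),0]);e=np.array([0,0,1.]);z=np.sin(tilt)*d-np.cos(tilt)*e;x=np.cos(tilt)*d+np.sin(tilt)*e
    return np.array(tip,float)-oh*z,np.column_stack([x,np.cross(z,x),z])
def delta(tip,yaw=1.32,tilt=.785):
    from rig import r
    s=r.sense();R0=R.from_euler('xyz',s['tcp_rot']).as_matrix();p,R1=pose(tip,yaw,tilt)
    tp=np.array(s['eef_pos'])+R0[:,2]*19
    print('t',round(s['clock'],2),'tip now',tp.round(1),'F',np.round(s['contact_force'],1),'| shift m',(R0.T@(p-s['eef_pos'])/1000).round(4),'turn',R.from_matrix(R0.T@R1).as_rotvec().round(3),'q',np.round(s['qpos'],2),'op',round(s['opening'],2))
E
python3 -c "
from h import *
delta((400,100,330),1.32,0);delta((444,-80,330),1.32,.785)"
```

```text
t 0.3 tip now [240.9 576.6 231. ] F [-0.6  0.5  0.5] | shift m [-0.3305 -0.3784 -0.0988] turn [-0.     0.     1.426] q [ 1.17  0.35  1.63  0.    1.16 -0.  ] op 1.0
t 0.3 tip now [240.9 576.6 231. ] F [-0.6  0.5  0.5] | shift m [-0.4425 -0.5408 -0.0932] turn [-0.558  0.645  1.347] q [ 1.17  0.35  1.63  0.    1.16 -0.  ] op 1.0
```

```bash
python3 -m crank '[[0,0,-0.05,0,0,0,0.59],[-0.02,-0.03,-0.095,0,0,0.1,0.59],[-0.15,-0.17,-0.099,0,0,0.7,0.59],[-0.33,-0.378,-0.099,0,0,1.426,0.59],[-0.33,-0.378,-0.099,0,0,1.426,0.59]]' 40; python3 -c "
from h import *
delta((400,100,330),1.32,0);delta((444,-80,330))"
```

```text
clock: 0.8
eef_pos: [296.4, 402.8, 344.0]
tcp_rot: [3.141, -0.0, 2.191]
contact_force: [1.4, 0.3, -0.4]
opening: 0.411
grasp_force: 0.0
t 0.8 tip now [296.4 402.9 325. ] F [ 1.4  0.3 -0.4] | shift m [-0.3067 -0.0915 -0.0052] turn [ 0.001 -0.     0.871] q [ 0.93  0.07  1.78 -0.    1.29  0.31] op 0.41
t 0.8 tip now [296.4 402.9 325. ] F [ 1.4  0.3 -0.4] | shift m [-4.874e-01 -1.705e-01  3.000e-04] turn [-0.34   0.733  0.825] q [ 0.93  0.07  1.78 -0.    1.29  0.31] op 0.41
```

```bash
python3 -m crank '[[-0.487,-0.17,0,-0.34,0.733,0.825,0.59],[-0.487,-0.17,0,-0.34,0.733,0.825,0.59],[-0.487,-0.17,0,-0.34,0.733,0.825,0.59],[-0.487,-0.17,0,-0.34,0.733,0.825,0.59],[-0.487,-0.17,0,-0.34,0.733,0.825,0.59]]'; python3 -c "
from h import *
delta((444,-80,330))"
```

```text
clock: 1.3
eef_pos: [357.7, 199.1, 343.4]
tcp_rot: [3.053, -0.433, 1.752]
contact_force: [1.3, -0.3, -1.3]
opening: 0.406
grasp_force: 0.0
t 1.3 tip now [357.9 207.2 326.3] F [ 1.3 -0.3 -1.3] | shift m [-0.2744  0.0402 -0.1237] turn [-0.161  0.33   0.37 ] q [ 0.17 -0.16  2.06  0.47  1.18 -0.16] op 0.41
```

```bash
python3 -m crank '[[-0.274,0.04,-0.124,-0.161,0.33,0.37,0.59],[-0.274,0.04,-0.124,-0.161,0.33,0.37,0.59],[-0.274,0.04,-0.124,-0.161,0.33,0.37,0.59],[-0.274,0.04,-0.124,-0.161,0.33,0.37,0.59],[-0.274,0.04,-0.124,-0.161,0.33,0.37,0.59]]'; python3 -c "
from h import *
delta((444,-80,330))"
```

```text
clock: 1.8
eef_pos: [415.0, -2.9, 342.7]
tcp_rot: [-3.138, -0.785, 1.316]
contact_force: [1.0, 0.1, 0.0]
opening: 0.413
grasp_force: 0.0
t 1.8 tip now [418.4  10.1 329.3] F [1.  0.1 0. ] | shift m [-0.0567  0.0473 -0.0578] turn [-0.001  0.    -0.003] q [-0.56  0.03  2.04  0.75  1.42 -0.57] op 0.41
```

```bash
python3 -m crank '[[-0.057,0.047,-0.058,0,0,-0.003,0.59],[-0.057,0.047,-0.058,0,0,-0.003,0.59],[-0.057,0.047,-0.058,0,0,-0.003,0.59],[-0.1,0.047,-0.015,0,0,-0.003,0.59],[-0.135,0.047,0.02,0,0,-0.003,0.59]]'; python3 -c "
from h import *
delta((444,-80,60))"
```

```text
clock: 2.3
eef_pos: [441.7, -92.3, 243.4]
tcp_rot: [3.136, -0.779, 1.33]
contact_force: [0.1, 0.2, 0.2]
opening: 0.408
grasp_force: 0.0
t 2.3 tip now [445.  -79.4 229.9] F [0.1 0.2 0.2] | shift m [-0.1201 -0.0015  0.1203] turn [-0.001  0.006  0.007] q [-0.68  0.28  1.99  0.72  1.33 -0.79] op 0.41
```

```bash
python3 -m crank '[[-0.03,0,0.03,0,0,0,0.59],[-0.06,0,0.06,0,0,0,0.59],[-0.09,0,0.09,0,0,0,0.59],[-0.12,-0.001,0.12,0,0.006,0.006,0.59],[-0.12,-0.001,0.12,0,0.006,0.006,0.59]]'; python3 -c "
from h import *
delta((444,-80,17))
from rig import cams
a=cams.grab_frame('scene')['image'][100:260,130:350,::-1];b=cams.grab_frame('top')['image'][140:340,180:330,::-1]
a=cv2.resize(a,(550,400));b=cv2.resize(b,(250,333));c=np.zeros((400,800,3),np.uint8);c[:,:550]=a;c[:333,550:]=b;cv2.imwrite('pics/p1.png',c)"
```

```text
clock: 2.8
eef_pos: [437.6, -90.1, 70.4]
tcp_rot: [-3.125, -0.79, 1.31]
contact_force: [0.3, 0.4, 0.4]
opening: 0.413
grasp_force: 0.0
t 2.8 tip now [440.8 -77.   57. ] F [0.3 0.4 0.4] | shift m [-0.0298  0.0041  0.0267] turn [-0.01  -0.005 -0.007] q [-0.69  0.6   2.06  0.82  1.07 -1.06] op 0.41
```

View pics/p1.png

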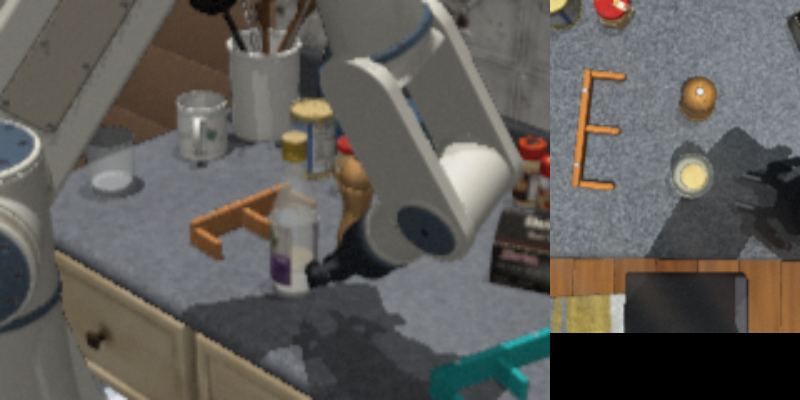

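The picture shows the fingertips at (318,272), just behind the bottle foot at (292,285), with the hand trailing to the right and clear of the mill. I'll lower it the rest of the way.

```bash
python3 -m crank '[[-0.015,0.002,0.013,0,0,0,0.59],[-0.03,0.004,0.027,-0.01,-0.005,-0.007,0.59],[-0.03,0.004,0.027,-0.01,-0.005,-0.007,0.59],[-0.03,0.004,0.027,-0.01,-0.005,-0.007,0.59]]'; python3 -c "
from h import *
delta((444,-80,15));delta((464-.248*40,-3-.969*40,15))
from rig import cams
f=cams.grab_frame('top')
c=cv2.resize(f['image'][150:340,190:410,::-1],(690,596));cv2.imwrite('pics/p2.png',c)"
```

```text
clock: 3.3
eef_pos: [444.1, -95.4, 36.0]
tcp_rot: [3.127, -0.782, 1.33]
contact_force: [0.1, -0.5, 1.1]
opening: 0.413
grasp_force: 0.0
t 3.3 tip now [447.6 -82.5  22.6] F [ 0.1 -0.5  1.1] | shift m [-0.0043 -0.004   0.0064] turn [0.007 0.003 0.007] q [-0.69  0.66  2.06  0.86  1.01 -1.13] op 0.41
t 3.3 tip now [447.6 -82.5  22.6] F [ 0.1 -0.5  1.1] | shift m [ 0.0238 -0.0037  0.0343] turn [0.007 0.003 0.007] q [-0.69  0.66  2.06  0.86  1.01 -1.13] op 0.41
```

View pics/p2.png

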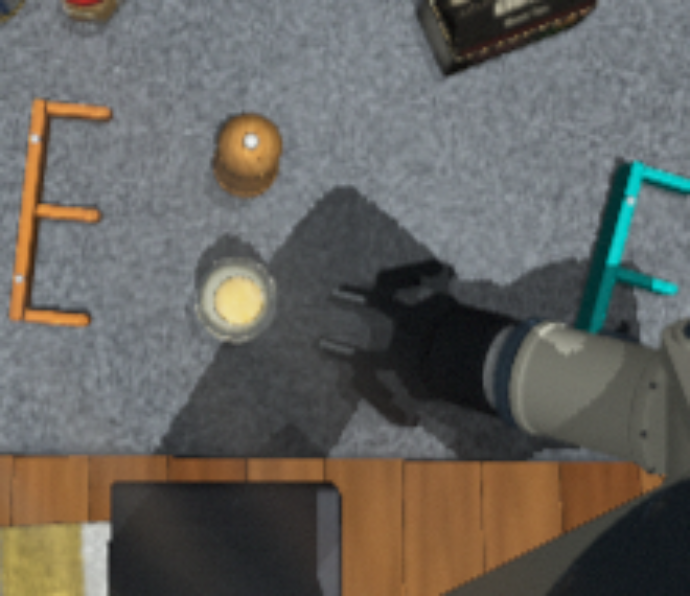

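The top view shows the fingertips at (335,345) and (348,293), with the bottle at (235,298) centred ahead of them and the mill at (248,150) well clear. I'll close in on the bottle.

```bash
python3 -m crank '[[-0.005,-0.004,0.006,0.003,0,0.003,0.59],[0.0,-0.004,0.012,0.003,0,0.003,0.59],[0.007,-0.004,0.019,0.003,0,0.003,0.59],[0.014,-0.004,0.026,0.003,0,0.003,0.59],[0.017,-0.004,0.029,0.003,0,0.003,0.59]]'; python3 -c "
from h import *
delta((455.6,-36,13));delta((475.4,45,13));delta((479.4,109,13))
from rig import cams
f=cams.grab_frame('top');print(onz(f,299,251.7,20))"
```

```text
clock: 3.85
eef_pos: [447.5, -61.1, 25.4]
tcp_rot: [3.137, -0.782, 1.324]
contact_force: [-0.2, -0.7, 0.8]
opening: 0.413
grasp_force: 0.0
t 3.85 tip now [450.9 -48.2  11.9] F [-0.2 -0.7  0.8] | shift m [0.0099 0.0016 0.0084] turn [0.002 0.003 0.003] q [-0.63  0.68  2.09  0.92  0.97 -1.15] op 0.41
t 3.85 tip now [450.9 -48.2  11.9] F [-0.2 -0.7  0.8] | shift m [0.0691 0.0008 0.0671] turn [0.002 0.003 0.003] q [-0.63  0.68  2.09  0.92  0.97 -1.15] op 0.41
t 3.85 tip now [450.9 -48.2  11.9] F [-0.2 -0.7  0.8] | shift m [ 0.1138 -0.0112  0.1115] turn [0.002 0.003 0.003] q [-0.63  0.68  2.09  0.92  0.97 -1.15] op 0.41
[445.44751654 -94.21078765  20.        ]
```

```bash
python3 -m crank '[[0.004,0.001,0.008,0,0,0,0.59],[0.011,0.001,0.015,0,0,0,0.59],[0.018,0.001,0.022,0,0,0,0.59],[0.025,0.001,0.029,0,0,0,0.59],[0.032,0.001,0.036,0,0,0,0.59]]'; python3 -c "
from h import *
delta((475.4,45,9))
from rig import cams
f=cams.grab_frame('top');c=f['image'];print(c.shape)
c=cv2.resize(c[150:340,190:410,::-1],(690,596));cv2.imwrite('pics/p3.png',c)"
```

```text
clock: 4.4
eef_pos: [460.7, -15.5, 22.2]
tcp_rot: [3.136, -0.782, 1.324]
contact_force: [-0.7, -1.3, -1.5]
opening: 0.411
grasp_force: 0.8
t 4.4 tip now [464.   -2.5   8.7] F [-0.7 -1.3 -1.5] | shift m [ 0.0348 -0.0007  0.0342] turn [0.003 0.003 0.003] q [-0.53  0.68  2.12  1.01  0.92 -1.16] op 0.41
(384, 512, 3)
```

View pics/p3.png

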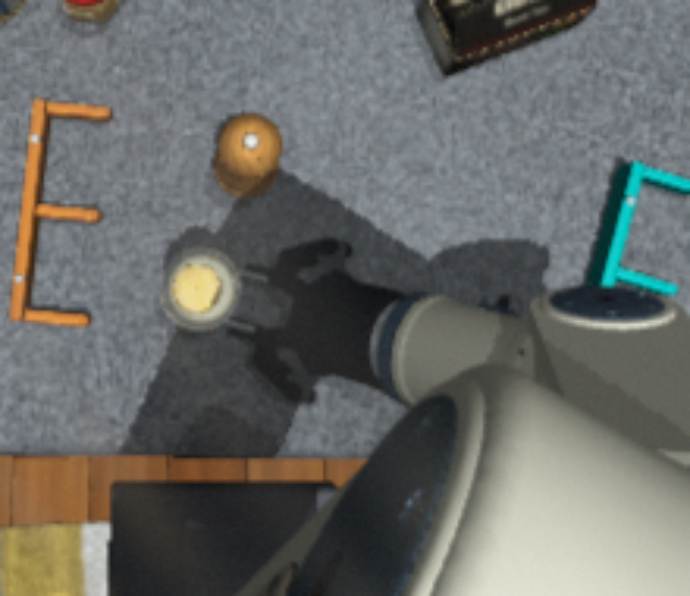

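The bottle slid upright: its cap is now at (193,287), still held between the fingers. I'll measure where the cap sits relative to the holder and the tips.

```bash
cat >> h.py <<'E'
O=np.array([534.4,134.3]);X=np.array([.078,.997]);Y=np.array([-.997,.078])
def cap(box=(180,300,205,275)):
    from rig import cams
    f=cams.grab_frame('top');u0,u1,v0,v1=box
    hsv=cv2.cvtColor(f['image'],cv2.COLOR_RGB2HSV)[v0:v1,u0:u1];m=cv2.inRange(hsv,(20,90,130),(32,255,255))
    n,l,st,c=cv2.connectedComponentsWithStats(m)
    i=1+np.argmax(st[1:,4]);P=onz(f,c[i][0]+u0,c[i][1]+v0,230)[:2];print('cap',st[i],P.round(1),'holder xy',round((P-O)@X,1),round((P-O)@Y,1));return P
E
python3 -c "
from h import *
cap();delta((475.4,45,9))"
```

```text
cap [ 63  30  16  14 150] [471.6  31. ] holder xy -107.9 54.6
t 4.5 tip now [463.7  -1.8   8.9] F [ 0.  -0.1 -0.2] | shift m [ 0.0342 -0.0002  0.034 ] turn [0.002 0.002 0.003] q [-0.53  0.68  2.12  1.01  0.92 -1.16] op 0.41
```

```bash
python3 -m crank '[[0.007,0,0.007,0,0,0,0.59],[0.014,0,0.014,0,0,0,0.59],[0.021,0,0.021,0,0,0,0.59],[0.028,0,0.028,0,0,0,0.59],[0.034,0,0.034,0,0,0,0.59]]'; python3 -c "
from h import *
cap();delta((479.4,109,9))"
```

```text
clock: 5.0
eef_pos: [472.6, 31.2, 22.1]
tcp_rot: [3.136, -0.782, 1.324]
contact_force: [-0.5, -1.6, 0.3]
opening: 0.413
grasp_force: 1.4
cap [ 44  24  15  15 165] [482.5  72.6] holder xy -65.5 46.9
t 5.05 tip now [475.9  45.1   8.8] F [0.3 1.3 0. ] | shift m [ 0.0447 -0.0123  0.0441] turn [0.002 0.002 0.003] q [-0.43  0.67  2.14  1.11  0.89 -1.16] op 0.41
```

```bash
python3 -m crank '[[0.006,-0.002,0.006,0,0,0,0.59],[0.012,-0.004,0.012,0,0,0,0.59],[0.018,-0.005,0.018,0,0,0,0.59],[0.024,-0.007,0.024,0,0,0,0.59],[0.030,-0.008,0.030,0,0,0,0.59]]'; python3 -c "
from h import *
cap();delta((479.4,109,9))"
```

```text
clock: 5.55
eef_pos: [475.1, 74.1, 21.9]
tcp_rot: [3.136, -0.782, 1.324]
contact_force: [-0.0, -2.0, 1.1]
opening: 0.41
grasp_force: 1.1
cap [ 23  22  16  15 163] [485.8 115.4] holder xy -22.6 47.0
t 5.6 tip now [478.3  88.1   8.6] F [-0.   0.3  0.7] | shift m [ 0.0148 -0.0041  0.0142] turn [0.002 0.002 0.003] q [-0.34  0.67  2.17  1.21  0.85 -1.17] op 0.41
```

```bash
python3 -m crank '[[0.004,-0.001,0.004,0,0,0,0.59],[0.008,-0.002,0.008,0,0,0,0.59],[0.012,-0.003,0.012,0,0,0,0.59],[0.0145,-0.004,0.0145,0,0,0,0.59],[0.0165,-0.0045,0.0165,0,0,0,0.59]]'; python3 -c "
from h import *
cap();delta((479.4,114,9))"
python3 -m crank '[[0.0008,0,0.0008,0,0,0,0.59],[0.0016,0,0.0016,0,0,0,0.59]]';python3 -c "
from h import *
cap()"
```

```text
clock: 6.1
eef_pos: [476.6, 97.4, 21.8]
tcp_rot: [3.136, -0.782, 1.324]
contact_force: [-0.4, -2.1, -1.0]
opening: 0.414
grasp_force: 1.2
cap [ 13  21  15  16 168] [487.  138.9] holder xy 0.9 47.6
t 6.15 tip now [479.9 110.6   8.4] F [ 0.6 -0.7 -1.7] | shift m [ 0.0026 -0.0013  0.0018] turn [0.003 0.003 0.003] q [-0.29  0.66  2.18  1.26  0.83 -1.18] op 0.41
clock: 6.35
eef_pos: [477.2, 99.3, 21.8]
tcp_rot: [3.136, -0.782, 1.324]
contact_force: [-0.8, -1.3, 0.3]
opening: 0.411
grasp_force: 1.2
cap [ 12  21  15  15 164] [487.4 140.7] holder xy 2.7 47.3
```

```bash
python3 -m crank '[[0.0008,0,0.0008,0,0,0,0.59],[0.0014,0,0.0014,0,0,0,0.59]]'; python3 -m crank '[[0.0008,0,0.0008,0,0,0,0.59],[0.0014,0,0.0014,0,0,0,0.59]]';python3 -c "
from h import *
cap()"
```

```text
clock: 6.6
eef_pos: [477.8, 101.0, 21.7]
tcp_rot: [3.136, -0.781, 1.324]
contact_force: [-3.2, -7.5, 1.5]
opening: 0.409
grasp_force: 3.4
clock: 6.8
eef_pos: [478.2, 101.8, 21.4]
tcp_rot: [3.134, -0.779, 1.324]
contact_force: [-7.9, -17.1, 4.8]
opening: 0.408
grasp_force: 10.0
cap [ 11  21  15  15 161] [487.9 142.4] holder xy 4.4 47.0
```

The wrist force rises as the bottle meets the rail, with the bottle at home (holder x +4.4, y +47). I'll back off.

```bash
python3 -m crank '[[-0.004,0,-0.004,0,0,0,0.59],[-0.02,0.002,-0.02,0,0,0,0.59],[-0.05,0.004,-0.05,0,0,0,0.59],[-0.08,0.006,-0.08,0,0,0,0.59],[-0.11,0.008,-0.11,0,0,0,0.59]]'; python3 -c "
from h import *
cap();m=np.array([579.7,-11.]);delta((530,-110,100),1.4927);delta((m[0]-.078*50,m[1]-50,9),1.4927)"
```

```text
clock: 7.35
eef_pos: [446.7, -50.8, 22.5]
tcp_rot: [3.137, -0.782, 1.324]
contact_force: [0.5, 0.0, 0.8]
opening: 0.408
grasp_force: 0.0
cap [ 11  21  16  15 153] [488.4 142.3] holder xy 4.4 46.5
t 7.4 tip now [451.  -43.8   8.4] F [ 1.7 -5.9 -1.4] | shift m [ 0.0324  0.0962 -0.0956] turn [ 0.129  0.007 -0.12 ] q [-0.62  0.68  2.1   0.94  0.95 -1.16] op 0.41
t 7.4 tip now [451.  -43.8   8.4] F [ 1.7 -5.9 -1.4] | shift m [0.0103 0.1276 0.0107] turn [ 0.129  0.007 -0.12 ] q [-0.62  0.68  2.1   0.94  0.95 -1.16] op 0.41
```

```bash
python3 -m crank '[[-0.01,0.02,-0.05,0,0,0,0.59],[0.01,0.06,-0.08,0.06,0,-0.06,0.59],[0.032,0.096,-0.096,0.129,0.007,-0.12,0.59],[0.032,0.096,-0.096,0.129,0.007,-0.12,0.59],[0.032,0.096,-0.096,0.129,0.007,-0.12,0.59]]'; python3 -c "
from h import *
m=np.array([579.7,-11.]);delta((572,-111,40),1.4927);delta((m[0]-.078*55,m[1]-55,9),1.4927)"
```

```text
clock: 7.9
eef_pos: [529.9, -116.8, 113.9]
tcp_rot: [-3.141, -0.788, 1.497]
contact_force: [-0.2, -0.3, -0.5]
opening: 0.409
grasp_force: 0.0
t 7.9 tip now [ 530.9 -103.4  100.5] F [-0.2 -0.3 -0.5] | shift m [-0.0461  0.0415  0.0395] turn [-0.003 -0.003  0.003] q [-0.6   0.63  1.79  0.7   1.27 -0.93] op 0.41
t 7.9 tip now [ 530.9 -103.4  100.5] F [-0.2 -0.3 -0.5] | shift m [-0.0362  0.0416  0.0933] turn [-0.003 -0.003  0.003] q [-0.6   0.63  1.79  0.7   1.27 -0.93] op 0.41
```

```bash
python3 -m crank '[[-0.025,0.02,0.02,0,0,0,0.59],[-0.046,0.042,0.04,0,0,0,0.59],[-0.05,0.042,0.055,0,0,0,0.59],[-0.062,0.042,0.067,0,0,0,0.59],[-0.062,0.042,0.067,0,0,0,0.59]]'; python3 -c "
from h import *
m=np.array([579.7,-11.]);delta((m[0]-.078*42,m[1]-42,9),1.4927)
from rig import cams
c=cams.grab_frame('top')['image'];cv2.imwrite('pics/p4.png',cv2.resize(c[150:340,190:410,::-1],(690,596)))"
```

```text
clock: 8.4
eef_pos: [568.5, -114.7, 20.2]
tcp_rot: [-3.132, -0.791, 1.49]
contact_force: [-1.0, -0.9, 0.9]
opening: 0.409
grasp_force: 0.0
t 8.4 tip now [ 569.4 -101.2    6.8] F [-1.  -0.9  0.9] | shift m [0.0359 0.0033 0.033 ] turn [-0.007 -0.006 -0.002] q [-0.56  0.81  1.71  0.74  1.18 -0.98] op 0.41
```

View pics/p4.png

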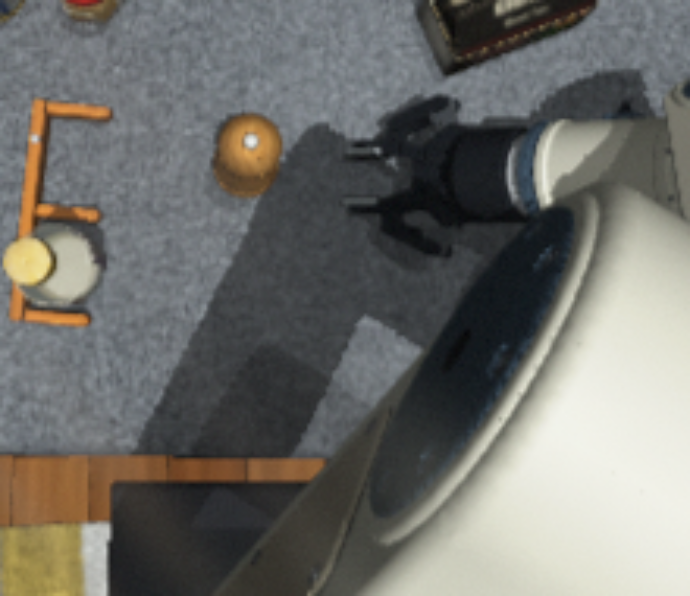

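The bottle stands in the near bay, with its cap at (30,261). The mill is at (248,150), with the fingers at (352,178) behind it. Now I'll push the mill.

```bash
python3 -m crank '[[0.012,0.003,0.009,0,0,0,0.59],[0.022,0.004,0.018,0,0,0,0.59],[0.029,0.004,0.026,-0.005,-0.005,0,0.59],[0.036,0.004,0.033,-0.005,-0.005,0,0.59],[0.042,0.004,0.039,-0.005,-0.005,0,0.59]]'; python3 -c "
from h import *
open('h.py','a').write('''
def knob():
    from rig import cams
    f=cams.grab_frame('top');hsv=cv2.cvtColor(f['image'],cv2.COLOR_RGB2HSV)[165:235,190:295]
    m=cv2.inRange(hsv,(0,0,175),(179,70,255))
    n,l,st,c=cv2.connectedComponentsWithStats(m)
    for i in range(1,n):
        if st[i,4]<40:
            P=onz(f,c[i][0]+190,c[i][1]+165,170)[:2];print('knob?',st[i],P.round(1),'holder',round((P-O)@X,1),round((P-O)@Y,1))
''')
import importlib,h;importlib.reload(h);h.knob();delta((577.3,25,9),1.4927)"
```

```text
clock: 8.95
eef_pos: [579.0, -58.1, 24.8]
tcp_rot: [3.14, -0.784, 1.495]
contact_force: [-0.4, -0.2, 1.1]
opening: 0.413
grasp_force: 0.0
knob? [10 28  2  2  4] [580.5 150.4] holder 19.6 -44.7
knob? [78 28  4  4 12] [579.5 -10.3] holder -140.7 -56.2
t 9.0 tip now [579.8 -43.7  11.3] F [0.1 0.5 0.6] | shift m [ 0.0467 -0.0078  0.0499] turn [-0.     0.001  0.001] q [-0.47  0.78  1.76  0.81  1.12 -0.96] op 0.41
```

```bash
python3 -m crank '[[0.005,-0.001,0.007,0,0,0,0.59],[0.012,-0.002,0.014,0,0,0,0.59],[0.019,-0.003,0.022,0,0,0,0.59],[0.026,-0.004,0.029,0,0,0,0.59],[0.033,-0.005,0.036,0,0,0,0.59]]'; python3 -c "
from h import *
knob();delta((577.3,60,9),1.4927)"
```

```text
clock: 9.5
eef_pos: [577.9, -9.5, 22.2]
tcp_rot: [3.14, -0.784, 1.493]
contact_force: [-0.3, -2.0, 0.4]
opening: 0.412
grasp_force: 1.3
knob? [10 28  2  2  4] [580.5 150.4] holder 19.6 -44.7
knob? [61 28  3  3  8] [580.6  30. ] holder -100.4 -54.2
knob? [19 64 10  6 32] [491.  117.2] holder -20.5 41.9
t 9.55 tip now [578.4   5.3   8.8] F [-0.6  0.6 -0.7] | shift m [ 0.0386 -0.0054  0.0383] turn [-0.     0.     0.001] q [-0.4   0.77  1.81  0.87  1.07 -0.96] op 0.41
```

```bash
python3 -m crank '[[0.006,-0.002,0.006,0,0,0,0.59],[0.012,-0.0035,0.012,0,0,0,0.59],[0.018,-0.005,0.018,0,0,0,0.59],[0.024,-0.007,0.024,0,0,0,0.59],[0.0285,-0.0082,0.0285,0,0,0,0.59]]'; python3 -c "
from h import *
knob();delta((577.5,112,9),1.4927)"
```

```text
clock: 10.05
eef_pos: [572.6, 31.4, 22.1]
tcp_rot: [3.14, -0.784, 1.494]
contact_force: [0.2, -1.4, -0.1]
opening: 0.408
grasp_force: 0.8
knob? [10 28  2  2  4] [580.5 150.4] holder 19.6 -44.7
knob? [43 29  4  4  9] [575.8  70.8] holder -60.0 -46.3
knob? [18 63 11  7 36] [491.5 118. ] holder -19.6 41.5
t 10.1 tip now [573.3  45.5   8.7] F [-0.2  0.6  0.7] | shift m [ 0.0473 -0.001   0.0469] turn [-0.     0.001  0.001] q [-0.34  0.76  1.86  0.92  1.03 -0.97] op 0.41
```

Holder coordinates (-60.0, -46.3), so it's on line. Next I'll push it straight in.

```bash
python3 -m crank '[[0.006,0,0.006,0,0,0,0.59],[0.012,0,0.012,0,0,0,0.59],[0.018,-0.0005,0.018,0,0,0,0.59],[0.024,-0.0005,0.024,0,0,0,0.59],[0.029,-0.001,0.029,0,0,0,0.59]]'; python3 -m crank '[[0.004,0,0.004,0,0,0,0.59],[0.008,0,0.008,0,0,0,0.59],[0.012,0,0.012,0,0,0,0.59],[0.014,0,0.014,0,0,0,0.59]]'; python3 -c "
from h import *
knob();cap();delta((577.5,112,9),1.4927)"
```

```text
clock: 10.6
eef_pos: [575.1, 72.3, 22.1]
tcp_rot: [3.14, -0.784, 1.494]
contact_force: [0.9, -1.2, -1.0]
opening: 0.408
grasp_force: 0.7
clock: 11.0
eef_pos: [576.6, 91.8, 22.0]
tcp_rot: [3.14, -0.784, 1.494]
contact_force: [-0.6, -1.5, 0.3]
opening: 0.41
grasp_force: 0.7
knob? [17 27  4  4 11] [579.9 130.9] holder 0.2 -45.7
cap [ 12  21  14  10 101] [493.1 141.1] holder xy 3.6 41.7
t 11.1 tip now [577.6 105.1   8.6] F [ 0.6  0.  -0.1] | shift m [ 0.0051 -0.0006  0.0046] turn [0.001 0.001 0.001] q [-0.24  0.75  1.89  1.    0.97 -0.95] op 0.41
```

```bash
python3 -m crank '[[0.002,0,0.002,0,0,0,0.59],[0.0034,0,0.0034,0,0,0,0.59]]'; python3 -m crank '[[0.0007,0,0.0007,0,0,0,0.59],[0.0011,0,0.0011,0,0,0,0.59]]'; python3 -c "
from h import *
knob()"
```

```text
clock: 11.3
eef_pos: [577.1, 95.9, 22.0]
tcp_rot: [3.14, -0.784, 1.493]
contact_force: [0.0, -0.5, 0.6]
opening: 0.406
grasp_force: 0.6
clock: 11.5
eef_pos: [577.2, 97.6, 22.0]
tcp_rot: [3.14, -0.784, 1.494]
contact_force: [0.1, -1.4, -0.1]
opening: 0.414
grasp_force: 0.6
knob? [15 27  3  4 10] [580.6 137.1] holder 6.4 -45.9
knob? [94 31  1  1  1] [576.3 -44. ] holder -174.5 -55.6
```

Force is still low. I'll take 1 mm steps until it touches the rail.

```bash
python3 -m crank '[[0.0007,0,0.0007,0,0,0,0.59],[0.0007,0,0.0007,0,0,0,0.59]]'; python3 -m crank '[[0.0007,0,0.0007,0,0,0,0.59],[0.0007,0,0.0007,0,0,0,0.59]]'; python3 -c "
from h import *
knob()"
```

```text
clock: 11.75
eef_pos: [577.2, 98.5, 22.0]
tcp_rot: [3.14, -0.784, 1.494]
contact_force: [-0.0, -1.2, 0.9]
opening: 0.406
grasp_force: 1.0
clock: 11.95
eef_pos: [577.5, 99.0, 21.9]
tcp_rot: [3.139, -0.783, 1.494]
contact_force: [-0.6, -6.6, 1.9]
opening: 0.41
grasp_force: 3.2
knob? [14 27  4  4 12] [580.6 138.7] holder 8.0 -45.7
knob? [92 31  1  1  1] [576.2 -39.3] holder -169.8 -55.2
```

```bash
python3 -m crank '[[0.0006,0,0.0006,0,0,0,0.59],[0.0006,0,0.0006,0,0,0,0.59]]'; python3 -m crank '[[-0.004,0,-0.004,0,0,0,0.59],[-0.02,0,-0.02,0,0,0,0.59],[-0.05,0,-0.05,0,0,0,0.59],[-0.08,0,-0.08,0,0,0,0.59],[-0.1,0,-0.1,0,0,0,0.59]]'; python3 -m crank '[[0.0,0,-0.06,0,0,0,0.59],[0.0,0,-0.1,0,0,0,0.59],[0.0,0,-0.1,0,0,0,0.59],[0.0,0,-0.1,0,0,0,0.59]]';python3 -c "
from h import *
knob();cap()
from rig import cams
a=cams.grab_frame('scene')['image'][110:240,130:320,::-1];b=cams.grab_frame('top')['image'][110:290,80:300,::-1]
c=np.zeros((600,800,3),np.uint8);c[:274,:400]=cv2.resize(a,(400,274));c[:327,400:]=cv2.resize(b,(400,327));cv2.imwrite('pics/p5.png',c[:330])"
```

```text
clock: 12.2
eef_pos: [577.6, 99.2, 21.9]
tcp_rot: [3.138, -0.782, 1.494]
contact_force: [-2.9, -12.2, 3.2]
opening: 0.406
grasp_force: 5.2
clock: 12.7
eef_pos: [566.2, -42.9, 22.3]
tcp_rot: [3.14, -0.784, 1.493]
contact_force: [0.2, 0.8, -0.3]
opening: 0.409
grasp_force: 0.0
clock: 13.1
eef_pos: [561.0, -111.8, 93.7]
tcp_rot: [3.138, -0.783, 1.494]
contact_force: [-0.4, 0.0, -0.5]
opening: 0.409
grasp_force: 0.0
knob? [14 27  4  4 14] [580.6 138.2] holder 7.5 -45.8
knob? [ 1 66  1  1  1] [493.4 169.7] holder 32.1 43.7
cap [ 11  21  16  15 144] [488.6 142.6] holder xy 4.7 46.3
```

View pics/p5.png

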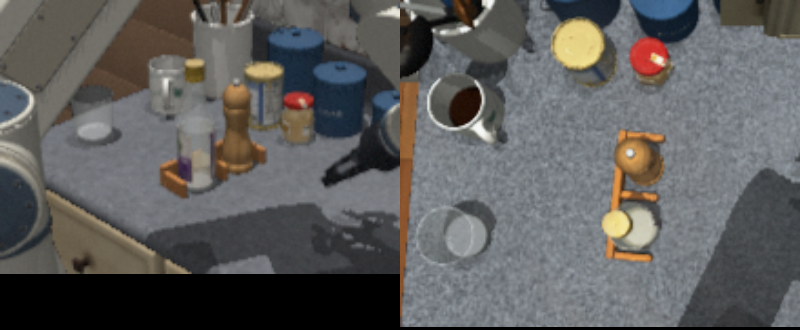

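Both stand upright in their bays against the back rail: mill at (237,125) and (638,157), bottle at (197,135) and (633,226). The jar, tin and tumbler haven't been touched, and the gripper is clear.

```bash
python3 -c "
from rig import sign_off
print(sign_off())"
```

```text
the job is handed in; nothing more can be done
None
```

The vinegar bottle is in the near bay and the pepper mill in the far bay, both upright and pushed up against the back rail; the job was handed in at about 13 s with the gripper clear and the jar, tin and tumbler untouched.

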